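# Turn the swivel stake to its fresh head and jam the lock nut

### The job

Swing the arm of the swivel stake end for end, so that the fresh brass head instead of the worn dark one stands over the tongue of the blue foot, in line with its red mark. Then run the lock nut with the red-tipped cross bar down (clockwise seen from above) until it meets the brass nut below it, and turn it on against that nut with a firm push so that it stays jammed tight. Leave the brass head in line with the mark, and do not push the other things on the table about.

Things in the scene. Friction and masses are not known exactly. Their poses are not given: they have to be found in the camera images.
- stake_foot: Fixed blue foot of the swivel stake: disc 120 mm across, 14 mm thick, with a tongue 34 mm wide and 8 mm high running out to 120 mm from the centre along the foot's -x axis; the red mark is painted on its outer end. Origin: centre of the underside on the axis of the upright stud; z up. A pedestal 44 to 60 mm across carries the arm.
- stud_top (a point): Top of the fixed threaded stud, 16 mm thick, 123 mm above the table. On it, upwards: the arm (40 to 58 mm above the table), a washer, the fixed brass first nut (hexagon 32 mm across flats, upper face 74 mm above the table), a gap, the steel lock nut.
- index (a point): Point on the middle line of the tongue (the line of the red mark), 88 mm from the stud axis and 58 mm above the table: the base of the brass head belongs here.
- fresh_head (a point): Top of the fresh head: bright brass, round, 29 mm thick, its top 92 mm above the table, straight sides 69 to 83 mm above the table over a 22 mm neck; centred 88 mm from the stud axis at one end of the arm. It can be gripped from above. x points outward along the arm.
- worn_head (a point): Top of the worn head: same shape, dark grey, on the other end of the arm, 88 mm from the stud axis.
- stake_arm (a joint): Angle of the steel arm (208 mm long, 24 mm wide) about the stud, rad, anticlockwise from above; 0 = brass head straight away from the red mark, 3.14 or -3.14 = brass head on the mark. Starts within 0.6 of 0; swings either way, up to 4.5. Friction 0.2 N m (2.3 N at a head); it stays where it is left.
- lock_nut (a joint): How far the lock nut has been run down, rad, clockwise from above; starts at 0.1 to 1.0. It sinks 3 mm a radian with running friction of 0.16 N m (4 N at 40 mm from the axis), stays where it is left, and meets the brass nut at 3.5, where it goes no farther (reads 3.5); from then on the bar turns only by tightening (nut_jam).
- nut_jam (a joint): Tightening: how far the bar has been turned on, clockwise, after the nuts met, rad; 0 before. It begins to move at 0.25 N m and stiffens: 0.35 N m (9 N at 40 mm from the axis) at 0.12, a firm stop at 0.28 with 0.49 N m (12 N). From 0.12 on it is tight. Friction keeps it there when released.
- nut_end (a point): Centre of one of the two red balls (17 mm) on the ends of the lock nut's cross bar: a rod 10 mm thick, ball centres 45 mm from the stud axis; 96.5 mm above the table at joint 0, 86 mm when the nuts meet. The nut is a hexagon 34 mm across flats, from 10.5 mm below to 10.5 mm above the bar's middle. x points outward along the bar. Closed fingers can push it round.
- tape: Bystander: roll of masking tape lying flat, 103 mm across, 25 mm high.
- tin: Bystander: green flat tin, 64x97x23 mm.
- block: Bystander: steel bench block 66x66x19 mm.
- glue: Bystander: red glue tube, 43x146x29 mm, lying.

How it is judged:
By the outcome, as a careful person would: the job done as asked, in the order asked, and still so for the second after the job is handed in, with the robot touching nothing.
It also fails if it takes over 54 s, if anything falls off the work surface, if the arm or the gripper's body presses on something with over 40 N, if the wrist force passes 120 N, or if a joint passes its speed limit or range.

### The arm

A 7-joint arm with a two-finger parallel gripper is mounted at the origin on a cart in front of the work surface, level with it; the furniture and walls round the work are solid. World frame = base frame: x ahead of the robot, y to its left, z up, the work surface at z = 0. Lengths are in mm, angles in rad, forces in N, time in s.
With the tool pointing down it reaches from about 400 to 875 mm from the base axis. Payload 4.4 kg.
Tool frame: the origin (TCP) lies midway between the tips of the shut fingers; the grasp point (between the pads) lies 19 mm behind it (ctrl.grip_point_offset is the distance from the TCP to the grasp point, in mm); z points along the fingers, y is the line along which they close (so a half turn about z gives the same grasp; the last joint's range is limited). The gripper opens to 85 mm and grips with 20 to 120 N. Pads are 22 mm wide; open, the fingers measure 114 mm over their backs; the gripper's body (76 mm by 85 mm) begins 54 mm behind the grasp point. The pads swing forward as they close: fully open they stand 13 mm farther back than shut.
Start: joints at [-1.267, 0.628, 0.038, 1.517, -0.027, 0.996, -0.02], TCP at [234.906, 606.083, 231.313] pointing down, gripper open.
Joint ranges: [-3.06, 3.06], [-0.37, 2.12], [-1.25, 1.32], [0.18, 2.47], [-1.1, 4.24], [0.23, 1.98], [-2.94, 2.94]. Speed limits (rad/s): [2.57, 2.57, 3.14, 3.14, 3.14, 3.14, 3.14].

### API

Orientations are given as [roll, pitch, yaw] about the fixed x, y, z axes, in that order (R = Rz(yaw) Ry(pitch) Rx(roll)).
In Python, from cell import ctrl, camrig, status gives the robot as it stands (ctrl), with the cameras (camrig) and the readings (status).
- The arm moves only by the shell command python3 nudge.py, which reads ROWS from standard input. ROWS is a JSON object with one list for each field, all of the same length, 1 to 12, a row being the entries at one place: dx, dy, dz (the shift in shares of the most that a row can go, 1 being 50 mm), rx, ry, rz (a rotation vector in a scale on which 1.0 is 90 degrees), finger_gap (the finger opening in mm); each row shifts and turns the commanded pose from where the row before left it, along the tool's axes as they then stand; what a row does not reach is not made up. A row lasts 1/10 s, in which the tool goes at most 50 mm and 0.15 rad, less where a joint would pass 70% of its speed; a pose out of reach is approached as far as the arm can. The fingers move at their own pace and stop on an object; the grip force is fixed at half the most. Time passes only in rows, so rows that do not move let the fingers close. It prints the time, the measured TCP pose, the force, the opening and the grip force at its end. A shift or turn number past 1, either way, is cut back to 1. Input that does not fit is refused with a message, and nothing moves.
- status.read_state(): the state, without advancing time (a new reading comes with each control period).
- camrig.get_image(name): name is "scene" or "top" or "wrist"; returns the picture (384x512x3 uint8, blue, green, red); there is no depth.
- camrig.calibration(name): a dict with "fx", "fy", "cx", "cy" (pixels), "k1" (the pictures are not rectified: a ray, as slopes to the right and down, at radius r is drawn at 1 + k1 r^2 times it, then the intrinsics apply), "rvec" (rotation vector, rad) and "tvec" (3), from world to camera coordinates, as OpenCV has them; the wrist camera has in their place "hand_eye" (4x4, takes a point from camera to tool coordinates, whose origin is the TCP and whose axes are the flange's). Camera axes: x right, y down, z forward; pixel columns grow to the right and rows downward; lengths in mm; the calibration is good to about 2 mm. A picture is of the moment at which its call begins: read the wrist's pose just before it. calibration takes no time and is no camera call.
- ctrl.finish_job(): hands the job in; it is judged then, once.
The state is a dict: "clock": time; "qpos": joint angles; "qd": joint speeds; "tau": joint torques, N m; "eef_pos": TCP position; "tool_rot": TCP orientation; "force": force on the tool from outside, world axes, zero at the start; "torque": the same for the moment, N m; "width": finger opening in mm; "gripper_force": force on a finger pad.
Only numpy, scipy, OpenCV 4.12 (cv2) and the standard library are available. Lean on these libraries where they do the work, as an engineer would, in place of code of your own. Each camera call takes 0.05 s, during which the arm holds its last target. There are 200 camera calls.

## Working session

There is one attempt and no reset: what is moved stays moved. The work goes in short steps, Python scripts to look and compute and a shell command to move; the robot and the scene stay as the last step left them, time stands still between calls to the robot, and variables do not carry over. Pictures are saved under pics/ and viewed, at most 10 in all, crops included, and the job is handed in when it is done.

```bash
ls; mkdir -p pics
python3 - <<'E'
from cell import ctrl, camrig, status
import cv2,numpy as np
s=status.read_state();print(s)
a=camrig.get_image("scene");b=camrig.get_image("top")
cv2.imwrite("pics/scene0.png",a);cv2.imwrite("pics/top0.png",b)
for n in("scene","top","wrist"):print(n,camrig.calibration(n))
E
```

```text
cell.py
nudge.py
pics
{'clock': 0.0, 'qpos': array([-1.26681703,  0.62934748,  0.03842266,  1.51835794, -0.02697651,
        0.99631898, -0.02000654]), 'qd': array([ 0.00011251,  0.00037229, -0.00033823,  0.00144467, -0.00068146,
        0.00063246,  0.0006231 ]), 'tau': array([ 5.89971605e-04, -5.63409805e+01,  1.22685079e+00, -1.93442631e+01,
        1.11473768e-02,  1.06228862e-02, -3.82620826e-06]), 'eef_pos': array([234.65839628, 605.49187002, 230.39109934]), 'tool_rot': array([-3.13967872e+00,  3.36756647e-05,  2.77183547e+00]), 'force': array([ 0.23246121, -0.00207085, -0.41145674]), 'torque': array([ 0.03070318, -0.00207189,  0.00206673]), 'gripper_force': 0.0, 'width': 85.56953025276007}
scene {'fx': 494.69009087143735, 'fy': 494.69009087143735, 'cx': 254.97768105641725, 'cy': 193.66456803491513, 'k1': -0.06768652173820064, 'rvec': array([ 2.222594  , -0.90288792,  0.37621778]), 'tvec': array([-245.75466687,  401.45775928, 1066.88607701])}
top {'fx': 369.41301770408404, 'fy': 369.41301770408404, 'cx': 252.47285506185898, 'cy': 188.5830471697852, 'k1': 0.040390615543290605, 'rvec': array([ 2.17026442, -2.12443554,  0.16048854]), 'tvec': array([ 170.71924196,  527.67861858, 1012.32873669])}
wrist {'fx': 293.3730632093653, 'fy': 293.3730632093653, 'cx': 258.2677819059407, 'cy': 191.49272344491774, 'k1': -0.028068394182935184, 'hand_eye': array([[-1.30223078e-04, -9.52211594e-01, -3.05439133e-01,
         7.89229461e+01],
       [ 9.99999450e-01, -4.41880826e-04,  9.51224016e-04,
        -2.12992572e-01],
       [-1.04073423e-03, -3.05438842e-01,  9.52211127e-01,
        -1.42645254e+02],
       [ 0.00000000e+00,  0.00000000e+00,  0.00000000e+00,
         1.00000000e+00]])}
```

View pics/scene0.png

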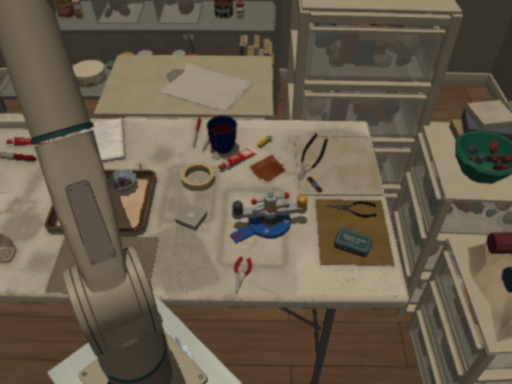

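View pics/top0.png

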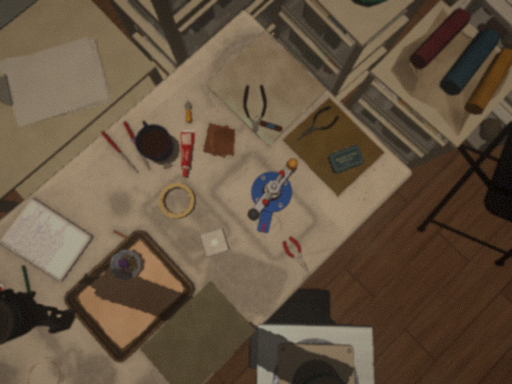

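The scene view has the stake around (270,215): brass head (302,203), worn head (238,208), tongue pointing lower left to (238,237). In the top view the foot is at (270,192), brass head (292,163), worn head (253,214), red balls (~283,175 / 266,198), and the tongue end (264,228). Next I measure these by colour masks.

```bash
cat > h.py <<'E'
import cv2,numpy as np
from scipy.spatial.transform import Rotation as Ro
from cell import ctrl, camrig, status
def ray(n,uv,st=None):
    c=camrig.calibration(n);d=np.array([(uv[0]-c["cx"])/c["fx"],(uv[1]-c["cy"])/c["fy"]])
    p=d.copy()
    for _ in range(20):p=d/(1+c["k1"]*(p@p))
    v=np.r_[p,1]
    if n=="wrist":
        R=Ro.from_euler("xyz",st["tool_rot"]).as_matrix();H=c["hand_eye"]
        return R@H[:3,3]+st["eef_pos"],R@H[:3,:3]@v
    R=cv2.Rodrigues(c["rvec"])[0];return -R.T@c["tvec"],R.T@v
def on(n,uv,z,st=None):
    o,v=ray(n,uv,st);return o+v*(z-o[2])/v[2]
def proj(n,P):
    c=camrig.calibration(n);R=cv2.Rodrigues(c["rvec"])[0];q=R@np.array(P)+c["tvec"];p=q[:2]/q[2];p=p*(1+c["k1"]*(p@p))
    return p*c["fx"]+[c["cx"],c["cy"]]
def blobs(img,lo,hi,box=None,amin=6):
    m=cv2.inRange(cv2.cvtColor(img,cv2.COLOR_BGR2HSV),np.array(lo),np.array(hi))
    if box:
        k=np.zeros_like(m);x0,y0,x1,y1=box;k[y0:y1,x0:x1]=255;m&=k
    n,l,s,c=cv2.connectedComponentsWithStats(m)
    return [(int(s[i,4]),c[i].round(1),s[i,:4].tolist()) for i in range(1,n) if s[i,4]>=amin],m
E
python3 - <<'E'
from h import *
b=cv2.imread("pics/top0.png");a=cv2.imread("pics/scene0.png")
box=(235,145,310,245)
for nm,lo,hi in(("blue",(100,120,60),(125,255,255)),("red",(0,130,90),(8,255,255)),("red2",(170,120,80),(180,255,255)),("brass",(14,100,80),(30,255,255))):
    print("top",nm,blobs(b,lo,hi,box)[0]);print("scene",nm,blobs(a,lo,hi,(220,180,320,260))[0])
cv2.imwrite("pics/c.png",np.hstack([cv2.resize(b[145:245,235:310],None,fx=5,fy=5,interpolation=2),cv2.resize(a[180:255,220:320],None,fx=4,fy=500/75,interpolation=2)]))
E
```

```text
top blue [(239, array([261.4, 184.2]), [252, 173, 25, 27]), (424, array([274.7, 205.9]), [258, 184, 33, 48])]
scene blue [(9, array([314.1, 183.9]), [313, 182, 4, 4]), (7, array([283.7, 214.6]), [282, 214, 4, 2]), (538, array([262.2, 229.9]), [231, 221, 60, 21])]
top red [(21, array([281.3, 172.4]), [279, 170, 5, 6]), (21, array([264.7, 201.3]), [263, 199, 5, 6]), (38, array([293.4, 240.6]), [289, 237, 10, 8]), (11, array([284.2, 242.9]), [283, 241, 4, 4])]
scene red [(19, array([286.2, 194.9]), [284, 193, 5, 5]), (20, array([253.8, 201.2]), [252, 199, 5, 5]), (8, array([239.9, 258.1]), [238, 257, 4, 3])]
top red2 [(14, array([263.1, 226.7]), [262, 223, 3, 8])]
scene red2 [(10, array([236. , 235.5]), [233, 234, 7, 4])]
top brass [(239, array([301.9, 152.2]), [289, 145, 21, 23]), (111, array([291.8, 163.3]), [286, 158, 12, 12])]
scene brass [(105, array([301.3, 200.8]), [296, 195, 11, 15]), (111, array([318.1, 217. ]), [316, 200, 4, 47])]
```

View pics/c.png

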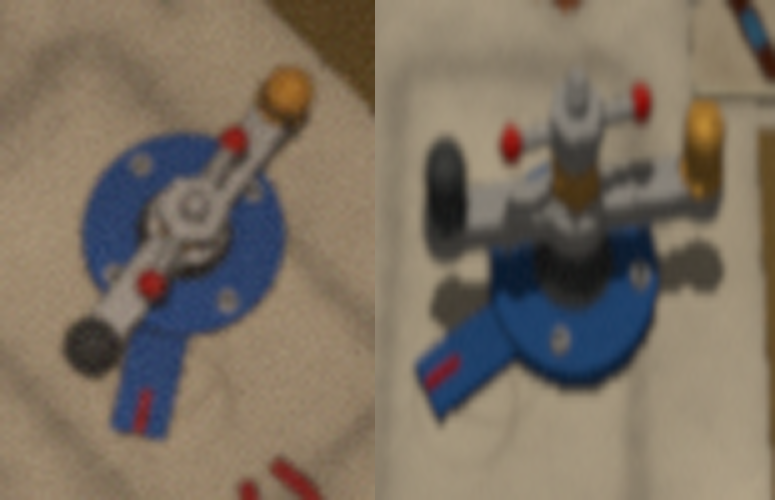

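The crop shows the brass head at top right (291.8,163.3), the worn head near (253,214), the balls at (281,172) and (265,201), and the mark at (263,227). The arm is about 0.4 rad off the mark line.

Run:
```python
from h import *
b=cv2.imread("pics/top0.png");a=cv2.imread("pics/scene0.png")
def tri(u,v):
    o1,d1=ray("top",u);o2,d2=ray("scene",v)
    A=np.c_[d1,-d2];t=np.linalg.lstsq(A,o2-o1,rcond=None)[0]
    p,q=o1+t[0]*d1,o2+t[1]*d2;return (p+q)/2,np.linalg.norm(p-q)
r1=tri((281.3,172.4),(286.2,194.9));r2=tri((264.7,201.3),(253.8,201.2));print("balls",r1,r2)
print("mid",(r1[0]+r2[0])/2)
m1,m2=on("top",(263.1,226.7),8),on("scene",(236,235.5),8);print("mark",m1,m2)
for z in(80,88):print("brass",z,on("top",(291.8,163.3),z),on("scene",(301.3,200.8),z-3))
bl,m=blobs(b,(0,0,0),(180,120,75),(240,200,262,225));print(bl)
# known balls z 94
x,y=on("top",(281.3,172.4),94),on("top",(264.7,201.3),94);print(x,y,(x+y)/2)
x,y=on("scene",(286.2,194.9),94),on("scene",(253.8,201.2),94);print(x,y,(x+y)/2)
# blue disc fit
bb=cv2.inRange(cv2.cvtColor(b,cv2.COLOR_BGR2HSV),np.array((100,120,60)),np.array((125,255,255)))
ys,xs=np.nonzero(bb[145:212,240:300]);P=np.array([on("top",(x+240,y+145),14)[:2] for x,y in zip(xs,ys)])
h=cv2.convexHull(P.astype(np.float32))[:,0];print("disc",cv2.minEnclosingCircle(h))
# bystanders
for n,u in(("tape",(177,201)),("tin",(346,158)),("block",(215,242)),("glue",(187,153)),("mug",(155,140)),("redpliers",(293,246))):print(n,on("top",u,20))
```

```text
balls (array([562.1029374 , 104.66488547,  93.35037881]), np.float64(0.7311326682540203)) (array([482.54530489, 148.20635653,  93.99814569]), np.float64(1.3195930657402661))
mid [522.32412115 126.435621    93.67426225]
mark [418.02070797 148.94203646   8.        ] [416.249219   147.85088718   8.        ]
brass 80 [590.52021357  75.1462311   80.        ] [587.79586799  71.16418178  77.        ]
brass 88 [588.76312839  76.02006862  88.        ] [581.69144868  66.46765527  85.        ]
[(98, array([253.5, 214. ]), [248, 209, 13, 11])]
[561.68076955 104.94342058  94.        ] [482.01876495 148.61098795  94.        ] [521.84976725 126.77720426  94.        ]
[561.95280339 104.07952705  94.        ] [483.11071113 147.85250004  94.        ] [522.53175726 125.96601354  94.        ]
disc ((517.2991333007812, 130.18307495117188), 59.17399215698242)
tape [485.83899892 397.74671673  20.        ]
tin [622.84885981 -89.58153233  20.        ]
block [371.63223754 284.64070298  20.        ]
glue [627.62272827 375.67409882  20.        ]
mug [664.43073172 470.94425059  20.        ]
redpliers [365.10260831  63.97116314  20.        ]
```

The manual's scale: shifts go in shares of 50 mm and turns go in shares of 90 degrees. Converting my numbers, -40 mm is -0.8, -28 mm is -0.56.

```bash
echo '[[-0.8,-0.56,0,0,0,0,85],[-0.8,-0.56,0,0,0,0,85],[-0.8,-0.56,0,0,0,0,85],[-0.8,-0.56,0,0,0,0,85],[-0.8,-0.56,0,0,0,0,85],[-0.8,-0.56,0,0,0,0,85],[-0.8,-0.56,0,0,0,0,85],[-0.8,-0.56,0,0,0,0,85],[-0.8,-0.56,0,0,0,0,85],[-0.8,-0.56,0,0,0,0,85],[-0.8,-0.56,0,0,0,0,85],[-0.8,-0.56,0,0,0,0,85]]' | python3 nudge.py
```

```text
refused: ROWS must be an object with one list for each field. Nothing was moved.
```

Nothing moved. I misread the format; it is an object with one list for each field. Resending.

```bash
echo '{"dx":[-0.8,-0.8,-0.8,-0.8,-0.8,-0.8,-0.8,-0.8,-0.8,-0.8,-0.8,-0.8],"dy":[-0.56,-0.56,-0.56,-0.56,-0.56,-0.56,-0.56,-0.56,-0.56,-0.56,-0.56,-0.56],"dz":[0,0,0,0,0,0,0,0,0,0,0,0],"rx":[0,0,0,0,0,0,0,0,0,0,0,0],"ry":[0,0,0,0,0,0,0,0,0,0,0,0],"rz":[0,0,0,0,0,0,0,0,0,0,0,0],"finger_gap":[85,85,85,85,85,85,85,85,85,85,85,85]}' | python3 nudge.py
echo '{"dx":[0,0,0,0],"dy":[0,0,0,0],"dz":[0,0,0,0],"rx":[0,0,0,0],"ry":[0,0,0,0],"rz":[0.0891,0.0828,0,0],"finger_gap":[85,85,85,85]}' | python3 nudge.py
cat >> h.py <<'E'
def to(P,yaw=None):
    s=status.read_state();R=Ro.from_euler("xyz",s["tool_rot"]).as_matrix()
    print("t",s["clock"],"pos",s["eef_pos"].round(1),"yaw",s["tool_rot"].round(3),"w",round(s["width"],1),"F",s["force"].round(1),"q7",s["qpos"][6].round(2))
    if P is not None:print("tool delta",(R.T@(np.array(P)-s["eef_pos"])).round(1))
    if yaw is not None:print("rz",-(yaw-s["tool_rot"][2]))
E
python3 - <<'E'
from h import *
to((590,76,120),2.5)
s=status.read_state();w=camrig.get_image("wrist");cv2.imwrite("pics/w0.png",w)
E
```

```text
clock: 1.3
eef_pos: [561.6, 117.5, 231.1]
tool_rot: [-3.141, -0.001, 2.772]
force: [1.2, 0.9, 0.1]
width: 85.0
gripper_force: 0.0
clock: 1.7
eef_pos: [560.6, 119.7, 231.0]
tool_rot: [-3.141, -0.001, 2.506]
force: [0.5, 0.9, -0.8]
width: 84.9
gripper_force: 0.0
t 1.7 pos [560.6 119.7 231. ] yaw [-3.141e+00 -1.000e-03  2.506e+00] w 84.9 F [ 0.5  0.9 -0.8] q7 0.76
tool delta [-49.6 -17.7 111. ]
rz 0.005553830385579772
```

View pics/w0.png

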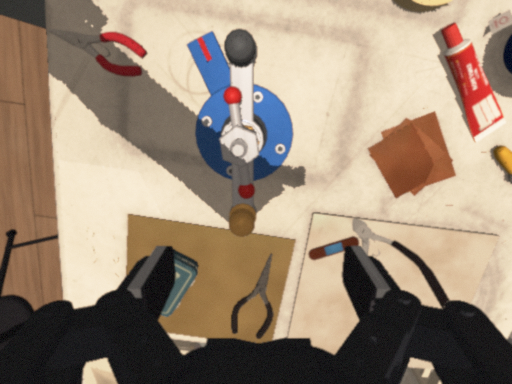

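The wrist view shows the stake well: stud top about (239,149), brass head (242,219), worn head (240,46), mark (205,48), balls (233,95) and (246,190).

Run:
```python
from h import *
s=status.read_state();w=cv2.imread("pics/w0.png")
rb=blobs(w,(0,150,60),(8,255,255),(180,30,270,210))[0]+blobs(w,(172,130,60),(180,255,255),(180,30,270,210))[0];print(rb)
br,_=blobs(w,(10,90,50),(30,255,255),(225,200,260,236));print(br)
bl,m=blobs(w,(100,120,60),(125,255,255),(180,30,300,190));print(bl)
print("stud",on("wrist",(239,148),123,s)); print("brass",on("wrist",(242,218),90,s)); print("worn",on("wrist",(240,46),90,s));print("mark",on("wrist",(205.5,48),8,s))
for u,z in(((233,95),94),((246,190),94)):print("ball",on("wrist",u,z,s))
ys,xs=np.nonzero(m);P=np.array([on("wrist",(x,y),14,s)[:2] for x,y in zip(xs,ys)]);ok=np.hypot(*(P-[521,127]).T)<68;P=P[ok]
h=cv2.convexHull(P.astype(np.float32))[:,0];print("disc",cv2.minEnclosingCircle(h))
# screws: bright spots
for u in((258,97),(207,121),(281,134),(223,164)):print(on("wrist",u,14,s))
```

```text
[(62, array([203.9,  48.1]), [199, 38, 11, 21]), (207, array([232.6,  95.2]), [225, 87, 16, 17]), (161, array([246.3, 190.7]), [239, 184, 15, 14]), (47, array([204.6,  49.7]), [198, 38, 13, 23]), (20, array([226.2,  94.6]), [224, 87, 7, 17])]
[(812, array([241.2, 220.6]), [225, 203, 35, 33])]
[(2872, array([212.3, 102. ]), [188, 33, 43, 145]), (2026, array([271.6, 132.7]), [254, 86, 38, 94])]
stud [520.4565381  128.77573326 123.        ]
brass [583.57976866  81.53867252  90.        ]
worn [452.33971666 179.63060389  90.        ]
mark [417.58940914 150.62283638   8.        ]
ball [481.55690199 149.52784039  94.        ]
ball [560.69462087 104.35631996  94.        ]Traceback (most recent call last):
  File "<stdin>", line 8, in <module>
  File "h.py", line 14, in on
    o,v=ray(n,uv,st);return o+v*(z-o[2])/v[2]
        ~~~^^^^^^^^^
  File "h.py", line 5, in ray
    c=camrig.calibration(n);d=np.array([(uv[0]-c["cx"])/c["fx"],(uv[1]-c["cy"])/c["fy"]])
ValueError: time passes only in moves, steps and waits
```

In the tool's units: 30 mm is 0.6, -26 mm is -0.52.

```bash
echo '{"dx":[-0.52,-0.52,0,0,0,0,0,0],"dy":[-0.18,-0.18,0,0,0,0,0,0],"dz":[0,0,0.6,0.6,0.6,0.6,0,0],"rx":[0,0,0,0,0,0,0,0],"ry":[0,0,0,0,0,0,0,0],"rz":[0,0,0,0,0,0,0,0],"finger_gap":[85,85,85,85,85,85,85,85]}' | python3 nudge.py
python3 - <<'E'
from h import *
to((591.5,74.6,61),2.5)
E
```

```text
clock: 2.55
eef_pos: [592.0, 74.1, 111.5]
tool_rot: [-3.141, -0.0, 2.503]
force: [0.4, -0.3, -0.8]
width: 84.8
gripper_force: 0.0
t 2.55 pos [592.   74.1 111.5] yaw [-3.141 -0.     2.503] w 84.8 F [ 0.4 -0.3 -0.8] q7 0.87
tool delta [ 0.6  0.1 50.5]
rz 0.00340645724717481
```

In the tool's units: 20 mm is 0.4, 10 mm is 0.2.

```bash
echo '{"dx":[0,0,0,0,0,0,0,0,0,0],"dy":[0,0,0,0,0,0,0,0,0,0],"dz":[0.4,0.4,0.2,0,0,0,0,0,0,0],"rx":[0,0,0,0,0,0,0,0,0,0],"ry":[0,0,0,0,0,0,0,0,0,0],"rz":[0,0,0,0,0,0,0,0,0,0],"finger_gap":[85,85,85,85,20,20,20,20,20,20]}' | python3 nudge.py
```

```text
clock: 3.55
eef_pos: [592.3, 73.8, 62.2]
tool_rot: [3.141, 0.001, 2.502]
force: [-0.2, -0.1, 5.6]
width: 26.5
gripper_force: 58.8
```

In the tool's units: -9.95 mm is -0.199, 0.56 mm is 0.0112, 0.113 rad / 1.5708 = 0.0719.

```bash
echo '{"dx":[0.0112,0.0112,0.0112,0.0112,0.0112,0.0112,0.0112,0.0112,0.0112,0.0112],"dy":[-0.199,-0.199,-0.199,-0.199,-0.199,-0.199,-0.199,-0.199,-0.199,-0.199],"dz":[0,0,0,0,0,0,0,0,0,0],"rx":[0,0,0,0,0,0,0,0,0,0],"ry":[0,0,0,0,0,0,0,0,0,0],"rz":[0.0719,0.0719,0.0719,0.0719,0.0719,0.0719,0.0719,0.0719,0.0719,0.0719],"finger_gap":[20,20,20,20,20,20,20,20,20,20]}' | python3 nudge.py
python3 - <<'E'
from h import *
s=status.read_state();p=s["eef_pos"]-[521,127.3,0];print(np.hypot(*p[:2]),np.arctan2(p[1],p[0]),s["tool_rot"][2]-np.pi)
E
```

```text
clock: 4.55
eef_pos: [504.4, 39.9, 62.2]
tool_rot: [3.139, -0.001, 1.368]
force: [0.6, 0.8, 4.5]
width: 26.3
gripper_force: 59.4
88.92551870837801 -1.7583410461297626 -1.7736065162242665
```

In the tool's units: -9.95 mm is -0.199, 0.56 mm is 0.0112, 0.113 rad / 1.5708 = 0.0719.

```bash
echo '{"dx":[0.0112,0.0112,0.0112,0.0112,0.0112,0.0112,0.0112,0.0112,0.0112,0.0112,0.0112,0.0112],"dy":[-0.199,-0.199,-0.199,-0.199,-0.199,-0.199,-0.199,-0.199,-0.199,-0.199,-0.199,-0.199],"dz":[0,0,0,0,0,0,0,0,0,0,0,0],"rx":[0,0,0,0,0,0,0,0,0,0,0,0],"ry":[0,0,0,0,0,0,0,0,0,0,0,0],"rz":[0.0719,0.0719,0.0719,0.0719,0.0719,0.0719,0.0719,0.0719,0.0719,0.0719,0.0719,0.0719],"finger_gap":[20,20,20,20,20,20,20,20,20,20,20,20]}' | python3 nudge.py
echo '{"dx":[0.0112,0.0112,0,0,0],"dy":[-0.199,-0.199,0,0,0],"dz":[0,0,0,0,0],"rx":[0,0,0,0,0],"ry":[0,0,0,0,0],"rz":[0.0719,0.0719,0,0,0],"finger_gap":[20,20,20,20,20]}' | python3 nudge.py
python3 - <<'E'
from h import *
s=status.read_state();p=s["eef_pos"]-[521,127.3,0];print(np.hypot(*p[:2]),np.arctan2(p[1],p[0])-2*np.pi,s["tool_rot"][2]-np.pi)
w=camrig.get_image("wrist");cv2.imwrite("pics/w1.png",w);cv2.imwrite("pics/t1.png",camrig.get_image("top"))
E
```

```text
clock: 5.75
eef_pos: [433.5, 125.1, 62.2]
tool_rot: [-3.141, -0.002, 0.011]
force: [-0.3, -2.1, 6.8]
width: 26.3
gripper_force: 59.6
clock: 6.25
eef_pos: [435.6, 145.3, 62.2]
tool_rot: [-3.14, -0.001, -0.211]
force: [-0.6, 1.1, 7.3]
width: 26.4
gripper_force: 59.8
87.27703939562322 -3.3498098419618203 -3.3522350182598193
```

View pics/w1.png

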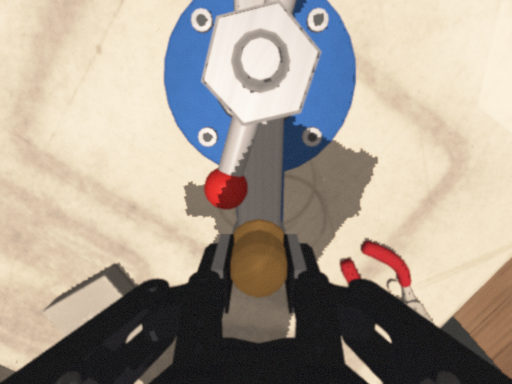

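The brass head is held at (260,258), with the arm straight up the picture. The four foot screws sit symmetrically about column 259, so arm and foot line up. I release, lift and check.

In the tool's units: -40 mm is -0.8, -30 mm is -0.6.

```bash
echo '{"dx":[0,0,0,0,0,0,0,0,0,0,0],"dy":[0,0,0,0,0,0,0,0,0,0,0],"dz":[0,0,0,0,0,-0.6,-0.8,-0.8,-0.6,0,0],"rx":[0,0,0,0,0,0,0,0,0,0,0],"ry":[0,0,0,0,0,0,0,0,0,0,0],"rz":[0,0,0,0,0,0,0,0,0,0,0],"finger_gap":[85,85,85,85,85,85,85,85,85,85,85]}' | python3 nudge.py
python3 - <<'E'
from h import *
to(None)
w=camrig.get_image("wrist");cv2.imwrite("pics/w2.png",w);cv2.imwrite("pics/t2.png",camrig.get_image("top"))
E
```

```text
clock: 7.45
eef_pos: [434.8, 145.3, 201.6]
tool_rot: [-3.14, -0.0, -0.21]
force: [0.7, 0.1, -0.2]
width: 85.2
gripper_force: 0.0
t 7.45 pos [434.8 145.3 201.6] yaw [-3.14 -0.   -0.21] w 85.2 F [ 0.7  0.1 -0.2] q7 -1.4
```

View pics/w2.png

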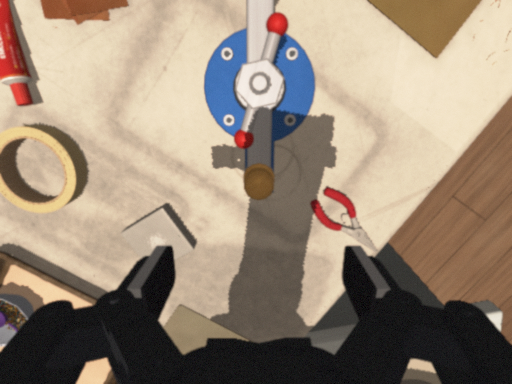

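The brass head (259,182) now lies on the screws' midline, with stud at (260,83) and balls at (278,23) and (244,139). The arm stayed in line.

Run:
```python
from h import *
s=status.read_state();w=cv2.imread("pics/w2.png")
rb=blobs(w,(0,150,60),(8,255,255),(200,5,300,160),30)[0];print(rb)
P=[on("wrist",b[1],94,s) for b in rb];print(P)
c=(P[0]+P[1])/2;d=P[0]-P[1];print(c,np.arctan2(d[1],d[0]),np.hypot(d[0],d[1]))
print([on("wrist",u,14,s)[:2] for u in((227,54),(291,54),(229,120),(290,120))])
print(on("wrist",(259,182),90,s),on("wrist",(260,83),123,s))
```

```text
[(331, array([277. ,  23.2]), [267, 13, 20, 22]), (239, array([243.4, 139.1]), [235, 131, 18, 17])]
[array([559.82800706, 103.71683908,  94.        ]), array([479.6702815, 148.1753933,  94.       ])]
[519.74914428 125.94611619  94.        ] -0.5063974011322452 91.66146415033985
[array([558.38003363, 151.50184443]), array([544.63634444,  87.08650776]), array([493.30980713, 165.23772261]), array([479.38490845,  99.93658025])]
[438.92129835 143.36548859  90.        ] [519.32438292 125.61265499 123.        ]
```

In the tool's units: -0.148 rad / 1.5708 = -0.0942.

```bash
echo '{"dx":[0,0,0,0,0,0,0,0,0,0,0,0],"dy":[0,0,0,0,0,0,0,0,0,0,0,0],"dz":[0,0,0,0,0,0,0,0,0,0,0,0],"rx":[0,0,0,0,0,0,0,0,0,0,0,0],"ry":[0,0,0,0,0,0,0,0,0,0,0,0],"rz":[-0.0942,-0.0942,-0.0942,-0.0942,-0.0942,-0.0942,-0.0942,-0.0942,-0.0942,-0.0942,-0.0942,-0.0942],"finger_gap":[0,0,0,0,0,0,0,0,0,0,0,0]}' | python3 nudge.py
echo '{"dx":[0,0,0,0,0,0,0,0,0,0,0,0],"dy":[0,0,0,0,0,0,0,0,0,0,0,0],"dz":[0,0,0,0,0,0,0,0,0,0,0,0],"rx":[0,0,0,0,0,0,0,0,0,0,0,0],"ry":[0,0,0,0,0,0,0,0,0,0,0,0],"rz":[-0.0942,-0.0942,-0.0942,-0.0942,-0.0942,-0.0942,-0.0942,-0.0942,-0.0942,-0.0942,-0.0942,-0.0942],"finger_gap":[0,0,0,0,0,0,0,0,0,0,0,0]}' | python3 nudge.py
python3 - <<'E'
from h import *
to((564.4,135.4,140),3.34-2*np.pi)
E
```

```text
clock: 8.75
eef_pos: [434.0, 144.5, 200.1]
tool_rot: [-3.139, 0.001, 1.572]
force: [0.4, -0.7, 0.3]
width: -0.2
gripper_force: 0.0
clock: 9.95
eef_pos: [434.0, 144.5, 200.1]
tool_rot: [3.141, -0.003, -2.936]
force: [0.7, -0.0, 0.3]
width: -0.0
gripper_force: 0.0
t 9.95 pos [434.  144.5 200.1] yaw [ 3.141e+00 -3.000e-03 -2.936e+00] w -0.0 F [ 0.7 -0.   0.3] q7 1.37
tool delta [-126.   -35.6   59.7]
rz 0.00759990385193543
```

In the tool's units: -31.5 mm is -0.63, 20 mm is 0.4.

```bash
echo '{"dx":[-0.63,-0.63,-0.63,-0.63,0,0,0,0,0],"dy":[-0.178,-0.178,-0.178,-0.178,0,0,0,0,0],"dz":[0,0,0,0,0.4,0.4,0.4,0,0],"rx":[0,0,0,0,0,0,0,0,0],"ry":[0,0,0,0,0,0,0,0,0],"rz":[0,0,0,0,0,0,0,0,0],"finger_gap":[0,0,0,0,0,0,0,0,0]}' | python3 nudge.py
python3 - <<'E'
from h import *
to((564.4,135.4,77),3.34-2*np.pi)
E
```

```text
clock: 10.85
eef_pos: [564.8, 134.8, 140.4]
tool_rot: [3.141, -0.002, -2.942]
force: [1.1, 0.5, 0.1]
width: -0.0
gripper_force: 0.0
t 10.85 pos [564.8 134.8 140.4] yaw [ 3.141e+00 -2.000e-03 -2.942e+00] w -0.0 F [1.1 0.5 0.1] q7 1.46
tool delta [ 0.1  0.6 63.4]
rz 0.0015192987960546134
```

In the tool's units: 25 mm is 0.5, -5.39 mm is -0.1078, 0.12 rad / 1.5708 = 0.0764.

```bash
echo '{"dx":[0,0,0,0,0.0064,0.0064,0.0064,0.0064,0.0064,0.0064,0.0064],"dy":[0,0,0,0,-0.1078,-0.1078,-0.1078,-0.1078,-0.1078,-0.1078,-0.1078],"dz":[0.5,0.5,0.28,0,0,0,0,0,0,0,0],"rx":[0,0,0,0,0,0,0,0,0,0,0],"ry":[0,0,0,0,0,0,0,0,0,0,0],"rz":[0,0,0,0,0.0764,0.0764,0.0764,0.0764,0.0764,0.0764,0.0764],"finger_gap":[0,0,0,0,0,0,0,0,0,0,0]}' | python3 nudge.py
cat > st.py <<'E'
from h import *
s=status.read_state();p=s["eef_pos"]-[520.3,126.5,0];r=np.hypot(*p[:2]);t=p[:2]/r;F=s["force"][:2]
print("r",r.round(1),"th",np.arctan2(p[1],p[0]).round(3),"yaw-pi",(s["tool_rot"][2]-np.pi).round(3),"Frad",(F@t).round(1),"Ftan(ccw)",(F@[-t[1],t[0]]).round(1),"Tz@axis",(-(p[1]*F[0]-p[0]*F[1])/1000).round(3),"q7",s["qpos"][6].round(2))
E
python3 st.py
```

```text
clock: 11.95
eef_pos: [559.9, 101.3, 79.0]
tool_rot: [3.136, 0.002, 2.498]
force: [2.0, 2.6, -1.7]
width: 0.5
gripper_force: 2.0
r 46.9 th -0.567 yaw-pi -0.644 Frad 0.3 Ftan(ccw) 3.3 Tz@axis 0.153 q7 0.93
```

In the tool's units: -5.5 mm is -0.11, 0.45 mm is 0.009, 0.12 rad / 1.5708 = 0.0764.

```bash
echo '{"dx":[0.009,0.009,0.009,0.009,0.009,0.009,0.009,0.009,0.009,0.009],"dy":[-0.11,-0.11,-0.11,-0.11,-0.11,-0.11,-0.11,-0.11,-0.11,-0.11],"dz":[0.004,0.004,0.004,0.004,0.004,0.004,0.004,0.004,0.004,0.004],"rx":[0,0,0,0,0,0,0,0,0,0],"ry":[0,0,0,0,0,0,0,0,0,0],"rz":[0.0764,0.0764,0.0764,0.0764,0.0764,0.0764,0.0764,0.0764,0.0764,0.0764],"finger_gap":[0,0,0,0,0,0,0,0,0,0]}' | python3 nudge.py
python3 st.py
python3 - <<'E'
from h import *
cv2.imwrite("pics/w3.png",camrig.get_image("wrist"));cv2.imwrite("pics/t3.png",camrig.get_image("top"))
E
```

```text
clock: 12.95
eef_pos: [511.3, 83.3, 77.1]
tool_rot: [3.135, -0.003, 1.297]
force: [3.5, -0.9, -2.9]
width: 0.0
gripper_force: 2.0
r 44.1 th -1.776 yaw-pi -1.845 Frad 0.1 Ftan(ccw) 3.6 Tz@axis 0.158 q7 0.16
```

View pics/w3.png

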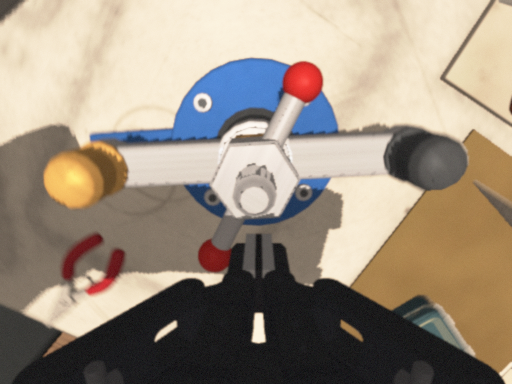

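The closed fingers at (258,260) push the near ball (214,255), which leads by about 0.4 rad. The arm hasn't been disturbed. I continue.

In the tool's units: -5.3 mm is -0.106, 0.32 mm is 0.0064, 0.12 rad / 1.5708 = 0.0764.

```bash
echo '{"dx":[0.0064,0.0064,0.0064,0.0064,0.0064],"dy":[-0.106,-0.106,-0.106,-0.106,-0.106],"dz":[0,0,0,0,0],"rx":[0,0,0,0,0],"ry":[0,0,0,0,0],"rz":[0.0764,0.0764,0.0764,0.0764,0.0764],"finger_gap":[0,0,0,0,0]}' | python3 nudge.py
python3 st.py
echo '{"dx":[0.004,0.004],"dy":[-0.053,-0.053],"dz":[0,0],"rx":[0,0],"ry":[0,0],"rz":[0.0382,0.0382],"finger_gap":[0,0]}' | python3 nudge.py
python3 st.py
```

```text
clock: 13.55
eef_pos: [488.2, 97.0, 76.3]
tool_rot: [3.139, -0.003, 0.7]
force: [3.4, -2.5, -2.8]
width: 0.3
gripper_force: 2.2
r 43.6 th -2.398 yaw-pi -2.442 Frad -0.8 Ftan(ccw) 4.2 Tz@axis 0.181 q7 -0.27
clock: 13.75
eef_pos: [484.8, 101.3, 76.2]
tool_rot: [3.139, -0.003, 0.582]
force: [3.7, -2.9, -2.7]
width: -0.1
gripper_force: 2.1
r 43.5 th -2.524 yaw-pi -2.559 Frad -1.4 Ftan(ccw) 4.5 Tz@axis 0.195 q7 -0.37
```

In the tool's units: -2.65 mm is -0.053, 0.1 mm is 0.002, 0.06 rad / 1.5708 = 0.0382.

```bash
for i in 1 2; do echo '{"dx":[0.002,0.002],"dy":[-0.053,-0.053],"dz":[0,0],"rx":[0,0],"ry":[0,0],"rz":[0.0382,0.0382],"finger_gap":[0,0]}' | python3 nudge.py >/dev/null; python3 st.py; done
```

```text
r 43.5 th -2.644 yaw-pi -2.68 Frad -0.7 Ftan(ccw) 3.9 Tz@axis 0.171 q7 -0.47
r 43.5 th -2.766 yaw-pi -2.8 Frad -1.6 Ftan(ccw) 3.9 Tz@axis 0.169 q7 -0.57
```

In the tool's units: -2.65 mm is -0.053, 0.1 mm is 0.002, 0.06 rad / 1.5708 = 0.0382.

```bash
for i in 1 2 3; do echo '{"dx":[0.002,0.002],"dy":[-0.053,-0.053],"dz":[0,0],"rx":[0,0],"ry":[0,0],"rz":[0.0382,0.0382],"finger_gap":[0,0]}' | python3 nudge.py >/dev/null; python3 st.py; done
```

```text
r 43.7 th -2.889 yaw-pi -2.92 Frad -1.0 Ftan(ccw) 4.5 Tz@axis 0.196 q7 -0.67
r 43.8 th -3.01 yaw-pi -3.04 Frad -1.3 Ftan(ccw) 3.6 Tz@axis 0.159 q7 -0.78
r 43.9 th -3.132 yaw-pi -3.16 Frad -1.1 Ftan(ccw) 3.7 Tz@axis 0.163 q7 -0.89
```

In the tool's units: -2.6 mm is -0.052, 0.15 mm is 0.003, 0.06 rad / 1.5708 = 0.0382.

```bash
for i in 1 2 3; do echo '{"dx":[0.003,0.003],"dy":[-0.052,-0.052],"dz":[0,0],"rx":[0,0],"ry":[0,0],"rz":[0.0382,0.0382],"finger_gap":[0,0]}' | python3 nudge.py >/dev/null; python3 st.py; done
python3 - <<'E'
from h import *
cv2.imwrite("pics/w4.png",camrig.get_image("wrist"))
E
```

```text
r 44.2 th 3.043 yaw-pi -3.28 Frad -0.1 Ftan(ccw) 6.6 Tz@axis 0.292 q7 -1.01
r 44.6 th 2.951 yaw-pi -3.4 Frad 1.5 Ftan(ccw) 8.3 Tz@axis 0.37 q7 -1.13
r 44.9 th 2.851 yaw-pi -3.521 Frad 2.9 Ftan(ccw) 9.3 Tz@axis 0.418 q7 -1.25
```

View pics/w4.png

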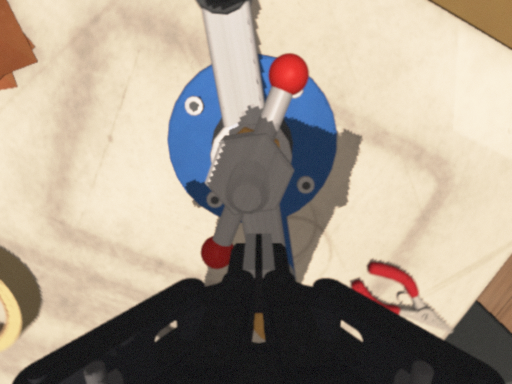

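The fingers push the ball (216,252), the bar has stiffened to 0.42 N·m, and the arm is still in place. I push slightly more, then back off.

In the tool's units: -2.6 mm is -0.052, -1.5 mm is -0.03, 0.05 rad / 1.5708 = 0.0318.

```bash
echo '{"dx":[0.005,0.004,0,0],"dy":[-0.052,-0.03,0,0],"dz":[0,0,0,0],"rx":[0,0,0,0],"ry":[0,0,0,0],"rz":[0.0318,0.0191,0,0],"finger_gap":[0,0,0,0]}' | python3 nudge.py; python3 st.py
```

```text
clock: 15.8
eef_pos: [478.4, 142.9, 75.5]
tool_rot: [3.137, 0.004, -0.457]
force: [-6.8, -8.0, 3.3]
width: -0.1
gripper_force: 5.1
r 44.9 th 2.769 yaw-pi -3.598 Frad 3.4 Ftan(ccw) 10.0 Tz@axis 0.447 q7 -1.34
```

In the tool's units: -40 mm is -0.8, -35 mm is -0.7, -0.1 rad / 1.5708 = -0.0637.

```bash
echo '{"dx":[0.006,0.006,0,0,0,0,-0.8,0,0],"dy":[0.1,0.1,0,0,0,0,0,0,0],"dz":[0,0,-0.5,-0.7,-0.7,-0.7,0,0,0],"rx":[0,0,0,0,0,0,0,0,0],"ry":[0,0,0,0,0,0,0,0,0],"rz":[-0.0637,-0.0637,0,0,0,0,0,0,0],"finger_gap":[0,0,0,0,0,0,0,0,0]}' | python3 nudge.py; python3 st.py
python3 - <<'E'
from h import *
s=status.read_state();w=camrig.get_image("wrist");cv2.imwrite("pics/w5.png",w);cv2.imwrite("pics/t5.png",camrig.get_image("top"))
import pickle;pickle.dump(dict(eef_pos=s["eef_pos"],tool_rot=s["tool_rot"]),open("s5","wb"))
E
```

```text
clock: 16.7
eef_pos: [438.5, 147.7, 205.7]
tool_rot: [-3.14, 0.002, -0.254]
force: [0.5, -0.0, 0.1]
width: 0.2
gripper_force: 0.0
r 84.5 th 2.888 yaw-pi -3.396 Frad -0.5 Ftan(ccw) -0.1 Tz@axis -0.009 q7 -1.38
```

View pics/w5.png

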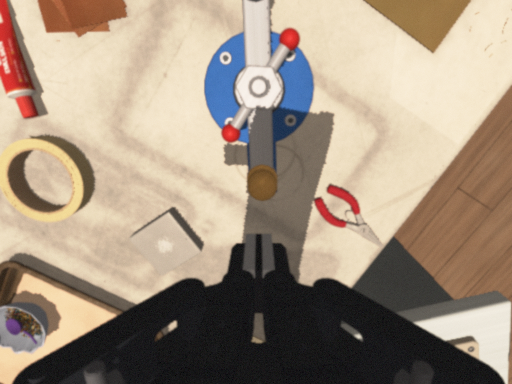

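The arm is still on the foot's middle line: brass (262,182), stud (259,87). The bar now runs from (231,133) to (290,38). Last check in numbers.

Run:
```python
from h import *
import pickle;s=pickle.load(open("s5","rb"));w=cv2.imread("pics/w5.png")
rb=blobs(w,(0,150,60),(8,255,255),(200,5,310,160),30)[0]
for z in (86,):
    P=[on("wrist",b[1],z,s) for b in rb];d=P[0]-P[1];print([b[1] for b in rb],"bar",np.arctan2(d[1],d[0]),np.hypot(*d[:2]))
g=cv2.cvtColor(w,cv2.COLOR_BGR2GRAY)
c=cv2.HoughCircles(g[20:140,200:320],cv2.HOUGH_GRADIENT,1,20,param1=120,param2=8,minRadius=4,maxRadius=8);print(c[0][:6]+[200,20,0])
S=[on("wrist",u,14,s)[:2] for u in((226,57.5),(290,57.5),(228,122),(290,121))]
a=S[0]-S[2];b=S[1]-S[3];e=S[0]-S[1];f=S[2]-S[3]
print("foot",[np.arctan2(v[1],v[0]) for v in(a,b)],[np.arctan2(v[1],v[0])-np.pi/2 for v in(e,f)])
h,st=on("wrist",(262,181),90,s),on("wrist",(259,87),123,s);print(h,st,np.arctan2(-(h-st)[1],-(h-st)[0]))
# top view, before vs after
t=cv2.imread("pics/t5.png");br,_=blobs(t,(14,100,80),(30,255,255),(235,190,290,240));print(br)
for x in br:
    p=on("top",x[1],85);print(p,np.arctan2(p[1]-126.8,p[0]-521.5))
```

```text
[array([289.7,  38.2]), array([229.8, 133.2])] bar -0.8404543079323283 91.49551592874306
[[258.5         86.5          7.4000001 ]
 [290.5        119.5          5.5       ]
 [225.5         57.5          6.19999981]
 [280.5         51.5          7.4000001 ]
 [275.5         26.5          7.4000001 ]
 [229.5        122.5          5.        ]]
foot [np.float64(-0.25263184129071625), np.float64(-0.2231593369768845)] [np.float64(-0.25481951033980343), np.float64(-0.2383437146476235)]
[442.13251999 143.63407172  90.        ] [520.6234234  126.09150713 123.        ] -0.21988441460993655
[]
```

```bash
python3 -c "
from cell import ctrl, camrig, status
print(ctrl.finish_job())"
```

```text
the job is handed in; nothing more can be done
None
```

I swung the brass head round onto the mark (in line to about 0.02 rad), ran the lock nut down onto the brass nut and tightened it to about 0.45 N·m, clear of the 0.35 N·m that counts as tight, then handed the job in at about 17 s; no verdict came back.

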